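# Gauge a silver bar and post it into the drop box

## Robot

A 6-joint arm with a two-finger parallel gripper is mounted at the origin on the work surface. World frame = base frame: x ahead of the robot, y to its left, z up, the work surface at z = 0. Lengths are in m, angles in rad, forces in N, time in s.
With the tool pointing down it reaches from about 0.25 to 0.725 m from the base axis. Payload 4 kg.
Tool frame: the origin (TCP) lies on the centre line of the jaws, within the pads' length; the fingertips stand 17 mm ahead of it and the grasp point (between the pads) lies 2 mm behind it; z points along the fingers, y is the line along which they close (so a half turn about z gives the same grasp; the last joint's range is limited). The gripper opens to 85 mm and grips with 20 to 120 N. Pads are 22 mm wide; open, the fingers measure 114 mm over their backs; the gripper's body (76 mm by 85 mm) begins 54 mm behind the grasp point. The pads swing forward as they close: fully open they stand 13 mm farther back than shut.
Start: joints at [-1.125, 0.241, 0.005, 1.335, 0, 1.571], TCP at [0.216, -0.451, 0.248] pointing down, gripper open.
Joint ranges: [-2.72, 2.72], [-1.05, 1.87], [-1.09, 1.28], [-1.99, 2.15], [-1.42, 1.44], [-3.14, 3.14]. Speed limits (rad/s): [2.79, 2.79, 3.14, 3.14, 3.14, 3.14].

## Interface

Orientations are given as a unit quaternion [x, y, z, w].
In Python, from workcell import bot, camera, get_calibration gives the robot as it stands.
- The arm moves only by the tool apply_moves, never from a script. Its argument "steps" is a list of rows, each a list of 3 entries, a list of its own where there are three numbers: the shift along the tool's x, y, z as a fraction of full scale, then the turn, a rotation vector about the tool's x, y, z as a fraction of full scale, then the opening, from 0 (shut) to 1 (fully open). A call has exactly 8 rows; each row shifts and turns the commanded pose from where the row before left it, along the tool's axes as they then stand; what a row does not reach is not made up. Full scale, the value 1, is 20 cm for a shift and pi rad for a turn. A row lasts 1/12 s, in which the tool goes at most 41.7 mm and 7.16 degrees, less where a joint would pass 70% of its speed; a pose out of reach is approached as far as the arm can. A call with a number of a shift or a turn outside -1 to 1 is refused whole. A call with a gripper value outside its range is refused whole. The fingers move at their own pace and stop on an object; the grip force is fixed at half the most. Time passes only in rows, so rows that do not move let the fingers close, or fill a call up. It gives the time, the measured TCP pose, the force, the opening and the grip force at its end, in the units of the state.
- bot.get_obs(): the state, without advancing time (a new reading comes with each control period).
- camera(name): name is "side" or "top" or "wrist"; returns (picture, depth): 480x640x3 uint8, red, green, blue; 480x640 float32, m along the optical axis (not along the pixel's ray), 0 where there is no reading.
- get_calibration(name): a dict with "fov_y" (degrees; the focal length in pixels is half the picture's height over the tangent of half this angle, whatever the lens; pixels are square), "cx", "cy" (the principal point, pixels), "rvec" (rotation vector, rad) and "tvec" (3), from world to camera coordinates, as OpenCV has them. Camera axes: x right, y down, z forward; pixel columns grow to the right and rows downward; lengths in m; the calibration is good to about 2 mm. A picture is of the moment at which its call begins: read the wrist's pose just before it. get_calibration takes no time and is no camera call; for the wrist camera it gives the pose at the moment of the call.
- bot.job_done(): hands the job in; it is judged then, once.
The state is a dict: "clock": time; "joint_pos": joint angles; "joint_vel": joint speeds; "tau": joint torques, N m; "eef_pos": TCP position; "tool_rot": TCP orientation; "ft_force": force on the tool from outside, world axes, zero at the start; "ft_torque": the same for the moment, N m; "grip_width": finger opening in m; "grasp_force": force on a finger pad.
Only numpy, scipy, OpenCV 4.12 (cv2) and the standard library are available. Lean on these libraries where they do the work, as an engineer would, in place of code of your own. Each camera call takes 0.05 s, during which the arm holds its last target. There are 200 camera calls.

## Task

Check the thick silver bar on the bench gauge, then bank it: lay the bar flat on the gauge's plate with one end under the foot and let go of it, press the plunger down gently until the foot bears on the bar, keep it there for about a second so that the reading settles, and let it come back up. Then take the bar off the gauge and push it down through the sprung flap of the drop box, so that it lies inside and the flap has swung shut. Leave the thin strip and the short stub lying on the stock tray, and do not disturb the loose things on the bench.

Things in the scene. Friction and masses are not known exactly. Their poses are not given: they have to be found in the camera images.
- bar: the thick silver bar, 140 mm long, 16 mm wide, 12 mm high, 0.28 kg, plain bright metal; starts lying flat on the stock tray. Origin: centre of its underside; its y axis runs along its length, x across its width, z up through its height
- strip: a thin silver strip, 140 x 16 x 5 mm, on the tray, to be left there. Origin: centre of its underside; y along its length
- stub: a short square silver stub, 60 x 14 x 14 mm, on the tray, to be left there. Origin: centre of its underside; y along its length
- tray: fixed wooden stock tray, 214 mm (its x) by 186 mm (its y), floor 6 mm above the bench, rim 11 mm above the bench. The three pieces of silver lie on its floor, along its y, about 68 mm apart in x (any order). Origin: centre of its underside
- gauge: fixed bench thickness gauge: grey base 190 mm (its x) by 150 mm (its y), its flat steel top (the plate) 45 mm above the bench; a column 28 mm thick, 205 mm high, stands 95 mm behind (+x) the plunger and carries an arm 22 mm wide over the foot. At +y and -y of the foot it is open: a bar along y slides in under the foot from either side. Origin: centre of its underside; front: -x
- dial (a point): centre of the gauge's round dial, 170 mm above the bench, on the plunger's axis right above the foot; the dial is 42 mm across (y) and 26 mm deep (x), so 149 to 191 mm high; the arm under it is 125 to 149 mm above the bench. The gripper must stay beside these
- plate_point (a point): the point of the plate's surface right under the foot, 45 mm above the bench, 30 mm in front (-x) of the centre of the gauge
- foot (a point): centre of the underside of the gauge's flat round foot, 18 mm across, at the lower end of the plunger (the rules call its solid plunger_c0); it hangs 40 mm above the plate when the plunger is up
- cap_top (a point): centre of the top of the plunger's flat round cap, 26 mm across and 12 mm high, 257 mm above the bench when up. It moves straight down with the plunger, and once the foot bears on something it gives up to 6 mm more on an override spring (about 9 N to start, 15 N at 6 mm), which keeps the measuring force gentle; past that it is solid
- plunger (a joint): downward travel of the plunger and its foot in m: 0 fully up, limit 0.039. A return spring pushes it up, with about 2 N when up and 6 N at 0.028. The foot meets a 12 mm thick part lying on the plate at 0.028 (cap pressed 28 to 34 mm); the dial needle turns with it (50 mm per turn). Let go, it springs back to 0
- dropbox: fixed locked steel drop box, 120 mm (its x) by 210 mm (its y) by 120 mm high, with a rectangular mouth 80 mm (x) by 170 mm (y) in the middle of its top, closed by the flap; walls 3 mm, inner floor 5 mm above the bench. Origin: centre of its underside
- mouth (a point): centre of the mouth, level with the box's top, 120 mm above the bench
- flap (a joint): angle of the sprung metal flap in the mouth, rad: 0 shut (level, flush with the top), grows as it swings down into the box about the mouth's +x edge (box frame), limit 1.35. Spring about 0.19 N m when shut, 0.25 N m at 1.2: it carries the bar's weight, so a bar laid on it stays until pushed down. It swings shut by itself once nothing holds it down
- pliers: loose pair of grey-handled pliers on the bench, 140 mm long, to be left alone. Origin: near its joint, on the bench
- graver: loose screwdriver-like graver with a wooden handle, 160 mm long, to be left alone. Origin: its middle, on the bench; x along it
- waxblock: loose block of blue carving wax, 50 x 34 x 26 mm, to be left alone. Origin: centre of its underside
- fluxjar: loose small jar, 44 mm across, 50 mm high, to be left alone. Origin: centre of its underside
- ringmandrel: loose small steel ring mandrel standing on a 24 mm foot, 75 mm high, to be left alone. Origin: centre of its underside
Mind the look-alikes: they are no part of the job. What is shaped like the bar but blue, green or turquoise is not meant.

How it is judged:
By the outcome, as a careful person would: the job done as asked, in the order asked, and still so for the second after the job is handed in, with the robot touching nothing.
It also fails if it takes over 72 s, if anything falls off the work surface, if the arm or the gripper's body presses on something with over 40 N, if the wrist force passes 120 N, or if a joint passes its speed limit or range.

## Working session

There is one attempt and no reset: what is moved stays moved. The work goes in short steps, Python scripts to look and compute and a tool call to move; the robot and the scene stay as the last step left them, time stands still between calls to the robot, and variables do not carry over. Pictures are saved under pics/ and viewed, at most 10 in all, crops included, and the job is handed in when it is done.

Besides the shell and the picture viewer there is one more tool, called as name(argument=value, ...) on one line, values as JSON. apply_moves: Moves the arm, as the interface text tells. Its arguments: {"type":"object","properties":{"steps":{"type":"array"}},"required":["steps"]}

```bash
mkdir -p pics; ls; cat > h.py <<'E'
import numpy as np, cv2
from workcell import bot, camera, get_calibration
from scipy.spatial.transform import Rotation as R
def cal(n):
    c=get_calibration(n); f=240/np.tan(np.radians(c['fov_y'])/2)
    return f,c['cx'],c['cy'],R.from_rotvec(np.ravel(c['rvec'])).as_matrix(),np.ravel(c['tvec']),c
def shot(n,name):
    k=cal(n); p,d=camera(n); np.savez('pics/'+name+'.npz',p=p,d=d,f=k[0],cx=k[1],cy=k[2],Rm=k[3],t=k[4])
    cv2.imwrite('pics/'+name+'.png',p[:,:,::-1]); return p,d
def load(name): return np.load('pics/'+name+'.npz')
def px(name,u,v,z=None):
    """world point of pixel, by depth, or on plane of height z"""
    s=load(name); r=np.array([(u-s['cx'])/s['f'],(v-s['cy'])/s['f'],1.])
    Rm=s['Rm'];o=-Rm.T@s['t'];w=Rm.T@r
    if z is None: return o+w*s['d'][int(v),int(u)]
    return o+w*(z-o[2])/w[2]
def proj(name,P):
    s=load(name); c=s['Rm']@np.asarray(P)+s['t']; return s['f']*c[:2]/c[2]+[s['cx'],s['cy']]
E
python3 - <<'E'
from h import *
for n in('top','side'): shot(n,n+'0'); print(cal(n)[5])
o=bot.get_obs(); print({k:np.round(v,3) for k,v in o.items()})
E
```

```text
pics
{'fov_y': 49.38072154041024, 'cx': 319.24470441281176, 'cy': 232.8553604071804, 'rvec': array([ 2.17124604, -2.21855582,  0.09971896]), 'tvec': array([-0.07657297,  0.49558286,  1.25983319])}
{'fov_y': 50.8646366932128, 'cx': 311.2103497028918, 'cy': 247.15382969988303, 'rvec': array([ 0.52321818, -2.50604151,  1.43416991]), 'tvec': array([0.42129156, 0.27295316, 0.86292583])}
{'clock': np.float64(0.1), 'joint_pos': array([-1.125,  0.241,  0.004,  1.335, -0.   ,  1.571]), 'joint_vel': array([ 0.   , -0.001,  0.003,  0.   , -0.001, -0.   ]), 'tau': array([ 1.0000e-03, -3.7314e+01,  2.5301e+01,  1.1000e-02,  0.0000e+00,
       -0.0000e+00]), 'eef_pos': array([ 0.215, -0.451,  0.248]), 'tool_rot': array([ 0.975,  0.221, -0.   , -0.001]), 'ft_force': array([-0.099,  1.03 , -0.245]), 'ft_torque': array([0.013, 0.006, 0.016]), 'grasp_force': np.float64(0.0), 'grip_width': np.float64(0.086)}
```

View pics/top0.png

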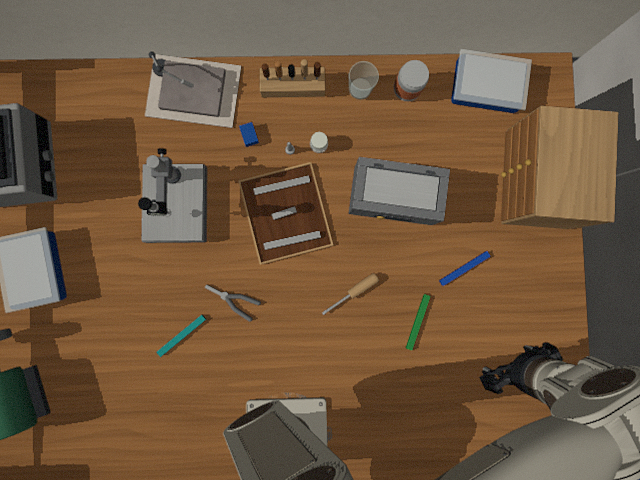

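View pics/side0.png

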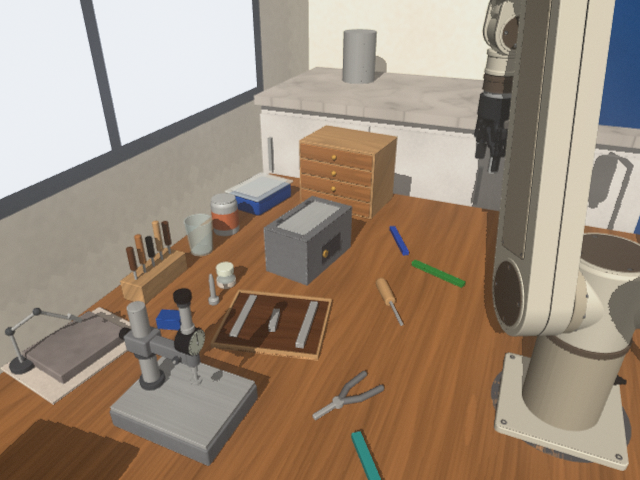

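The top view shows the tray at (287,213), the gauge at (175,203) and the drop box at (400,190). The candidates are the long pieces at (282,186) and (292,241), with the stub at (284,213). The blue (466,268), green (419,321) and turquoise (182,335) bars are decoys. I'll use the depth heights and an enlarged crop to tell the two silver pieces apart.

```bash
python3 - <<'E'
from h import *
s=load('top0'); p=s['p'];d=s['d']
v,u=np.mgrid[:480,:640]
rays=np.stack([(u-s['cx'])/s['f'],(v-s['cy'])/s['f'],np.ones(u.shape)],-1)*d[...,None]
W=(rays-s['t'])@s['Rm']   # R^T(c-t)
def rep(n,m):
    P=W[m]; z=np.median(P[:,2]); 
    q=np.argwhere(m)[:,::-1].astype(np.float32)
    # project each to plane, minAreaRect in world mm
    r=cv2.minAreaRect((P[:,:2]*1000).astype(np.float32))
    print(n,m.sum(),'z %.4f'%z,'p10-90',np.round(np.percentile(P[:,2],[10,90]),4),'rect',np.round(r[0],1),np.round(r[1],1),round(r[2],1),'mean',np.round(P[:,:2].mean(0)*1000,1))
sat=p.max(2).astype(int)-p.min(2); br=p.mean(2)
for n,(a,b,c,e) in dict(far=(250,172,316,200),stub=(266,204,302,222),near=(258,228,325,252)).items():
    m=np.zeros(d.shape,bool); m[b:e,a:c]=True
    m&=(br>110)&(sat<30); 
    l,lab,st,_=cv2.connectedComponentsWithStats(m.astype(np.uint8)); m=lab==1+np.argmax(st[1:,4]); rep(n,m)
print('bench z', np.median(W[290:300,150:190,2]), 'trayfloor',np.median(W[195:203,262:300,2]))
def box(n,a,b,c,e,lo,hi):
    m=np.zeros(d.shape,bool); m[b:e,a:c]=True; m&=(W[...,2]>lo)&(W[...,2]<hi); rep(n,m)
box('dropbox',340,145,460,230,.105,.13)
box('plate',130,140,215,250,.038,.052)
box('dial/cap',130,140,215,250,.235,.28)
box('col',130,140,215,250,.195,.215)
box('arm',130,140,215,250,.14,.2)
c=cv2.resize(p[155:270,235:340],None,fx=4,fy=4,interpolation=2)
s2=load('side0')['p']; e=cv2.resize(s2[285:360,210:335],None,fx=3,fy=3,interpolation=2)
e=cv2.copyMakeBorder(e,0,c.shape[0]-e.shape[0],0,0,0)
cv2.imwrite('pics/crop1.png',np.hstack([c,e])[:,:,::-1]); print(c.shape,e.shape)
E
```

```text
far 353 z 0.0124 p10-90 [0.009  0.0158] rect [521.5   5.3] [136.4 232.6] 88.9 mean [615.4   4.1]
stub 90 z 0.0209 p10-90 [0.0178 0.0245] rect [544.2   3.5] [13.7 49.1] 17.5 mean [541.8   6.8]
near 362 z 0.0193 p10-90 [0.0158 0.0225] rect [470.5 -17.7] [124.5  98.1] 71.0 mean [478.5 -19.4]
bench z 0.001344252565809589 trayfloor 0.007350297266204905
dropbox 4791 z 0.1204 p10-90 [0.1174 0.1235] rect [ 585.1 -273.4] [210.4 121.5] 81.0 mean [ 584.3 -272.7]
plate 3597 z 0.0462 p10-90 [0.0428 0.0493] rect [573.  262.1] [148.5 186.8] 89.2 mean [562.9 254.2]
dial/cap 146 z 0.2583 p10-90 [0.2546 0.2608] rect [543.7 263.4] [25.4 24.4] 78.4 mean [543.5 262.5]
col 201 z 0.2057 p10-90 [0.1984 0.2087] rect [592.2 264.1] [ 26.1 119.4] 86.9 mean [615.6 260.6]
arm 800 z 0.1535 p10-90 [0.1459 0.1898] rect [605.4 262.5] [ 40.8 152.5] 89.6 mean [599.6 257.9]
(460, 420, 3) (460, 375, 3)
```

View pics/crop1.png

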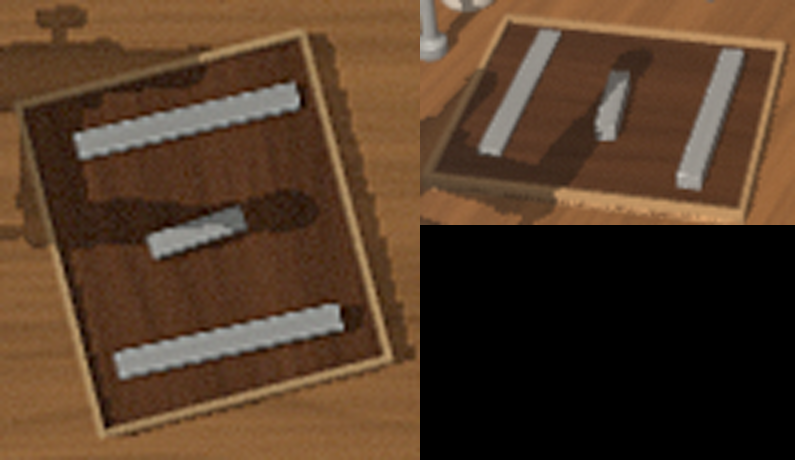

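The near piece at top-view (292,241) has its top about 18 mm above the bench, and the side crop shows a tall end face. That makes it the 12 mm bar on the 6 mm floor. The far piece tops out at about 11 mm, so it is the strip, and (284,213) is the stub. I'm moving above the bar now.

apply_moves(steps=[[[0.128, -0.078, 0], [0, 0, 0], 0.4], [[0.128, -0.078, 0], [0, 0, 0], 0.4], [[0.128, -0.078, 0], [0, 0, 0], 0.4], [[0.128, -0.078, 0], [0, 0, 0], 0.4], [[0.128, -0.078, 0], [0, 0, 0], 0.4], [[0.128, -0.078, 0], [0, 0, 0], 0.4], [[0.128, -0.078, 0], [0, 0, 0], 0.4], [[0.128, -0.078, 0], [0, 0, 0], 0.4]])

```text
clock: 0.77
eef_pos: [0.3468, -0.2487, 0.248]
tool_rot: [0.975, 0.221, -0.0, -0.0]
ft_force: [0.1, -0.8, 0.3]
grip_width: 0.0341
grasp_force: 0.0
```

apply_moves(steps=[[[0.128, -0.078, 0], [0, 0, -0.027], 0.4], [[0.128, -0.078, 0], [0, 0, 0], 0.4], [[0.128, -0.078, 0], [0, 0, 0], 0.4], [[0.128, -0.078, 0], [0, 0, 0], 0.4], [[0.128, -0.078, 0], [0, 0, 0], 0.4], [[0.128, -0.078, 0], [0, 0, 0], 0.4], [[0.128, -0.078, 0], [0, 0, 0], 0.4], [[0, 0, 0], [0, 0, -0.027], 0.4]])

```text
clock: 1.43
eef_pos: [0.4498, -0.0628, 0.2478]
tool_rot: [0.952, 0.306, 0.001, -0.001]
ft_force: [-0.4, -0.3, -0.5]
grip_width: 0.0342
grasp_force: 0.0
```

apply_moves(steps=[[[0, 0, 0.02], [0, 0, -0.034], 0.4], [[0, 0, 0.02], [0, 0, -0.034], 0.4], [[0, 0, 0.02], [0, 0, -0.034], 0.4], [[0, 0, 0.02], [0, 0, -0.034], 0.4], [[0, 0, 0.02], [0, 0, -0.034], 0.4], [[0, 0, 0.02], [0, 0, -0.034], 0.4], [[0, 0, 0.02], [0, 0, -0.034], 0.4], [[0, 0, 0.02], [0, 0, -0.034], 0.4]])

```text
clock: 2.1
eef_pos: [0.4477, -0.0666, 0.2157]
tool_rot: [0.74, 0.673, -0.0, -0.0]
ft_force: [-0.2, -0.1, -0.1]
grip_width: 0.0341
grasp_force: 0.0
```

```bash
cat >> h.py <<'E'
def phi(o=None):
    o=o or bot.get_obs(); x=R.from_quat(o['tool_rot']).as_matrix()[:,0]; return np.degrees(np.arctan2(x[1],x[0]))
def go(P,ph=None,n=8):
    o=bot.get_obs(); M=R.from_quat(o['tool_rot']).as_matrix(); dl=M.T@(np.asarray(P)-o['eef_pos'])
    print('tcp',np.round(o['eef_pos'],4),'phi %.2f'%phi(o),'tilt',np.round(M[:2,2],4),'F',np.round(o['ft_force'],1),'grip %.4f %.1f'%(o['grip_width'],o['grasp_force']),'t %.2f'%o['clock'])
    print('  shift total',np.round(dl/.2,4),'per row',n,np.round(dl/.2/n,4), '' if ph is None else 'turn z total %.4f'%(-(ph-phi(o))/180))
def mask_rect(name,roi,z,thr=110,sat=30,m=None):
    s=load(name);p=s['p'];a,b,c,e=roi
    if m is None:
        m=(p.mean(2)>thr)&(p.max(2).astype(int)-p.min(2)<sat)
    k=np.zeros(m.shape,bool);k[b:e,a:c]=m[b:e,a:c]
    l,lab,st,_=cv2.connectedComponentsWithStats(k.astype(np.uint8)); k=lab==1+np.argmax(st[1:,4])
    q=np.argwhere(k)[:,::-1]
    P=np.array([px(name,u,v,z)[:2] for u,v in q])*1000
    r=cv2.minAreaRect(P.astype(np.float32)); c=np.cov(P.T); w,V=np.linalg.eigh(c); d=V[:,1]
    print(name,len(q),'rect',np.round(r[0],1),np.round(r[1],1),round(r[2],1),'mean',np.round(P.mean(0),1),'axis deg %.1f'%(np.degrees(np.arctan2(d[1],d[0]))%180), 'len~',np.round(np.sqrt(12*w),1))
E
python3 - <<'E'
from h import *
shot('wrist','w1'); go([.478,-.02,.2],102.5)
mask_rect('top0',(258,228,325,252),.018)
s=load('top0'); v,u=np.mgrid[:480,:640]
W=(np.stack([(u-s['cx'])/s['f'],(v-s['cy'])/s['f'],np.ones(u.shape)],-1)*s['d'][...,None]-s['t'])@s['Rm']
Z=W[...,2]
mask_rect('top0',(340,145,460,230),.12,m=(Z>.11)&(Z<.13))
mask_rect('top0',(130,140,160,215),.257,m=(Z>.235)&(Z<.28))
E
```

```text
tcp [ 0.4472 -0.0665  0.2149] phi 84.71 tilt [-0.0025  0.0004] F [-0.1  0.  -0.5] grip 0.0341 0.0 t 2.15
  shift total [0.2458 0.1321 0.0741] per row 8 [0.0307 0.0165 0.0093] turn z total -0.0988
top0 362 rect [479.  -19.8] [ 16.7 139.1] 12.0 mean [478.9 -19.2] axis deg 101.5 len~ [ 15.6 139.6]
top0 4764 rect [ 584.4 -273. ] [210.5 121.8] 81.1 mean [ 584.6 -273. ] axis deg 80.9 len~ [121.6 209.8]
top0 146 rect [543.6 263.3] [25.8 24. ] 88.9 mean [543.6 262.8] axis deg 76.6 len~ [22.6 24.6]
```

View pics/w1.png

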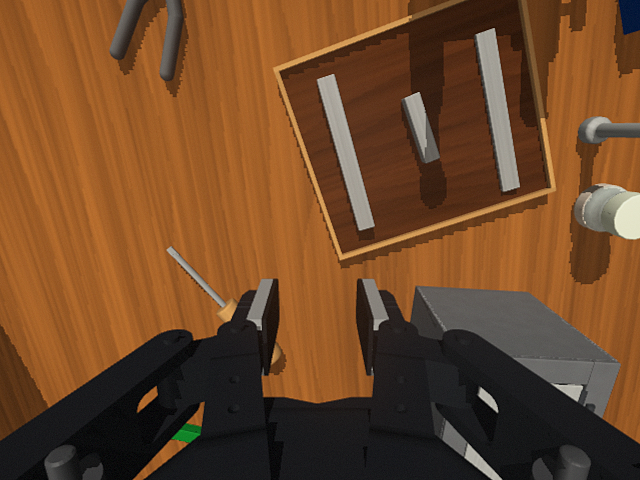

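The wrist view shows the bar from (327,78) to (366,228), with the stub and strip to its right. Both fingers are clear, with tips at about (265,285) and (370,285).

```bash
python3 - <<'E'
from h import *
for q in [(327,78),(366,228)]: print(px('w1',*q,.018))
mask_rect('w1',(310,65,380,240),.018,thr=120)
print(get_calibration('wrist'))
# fingertip depth: tips relative to TCP
s=load('w1')
for q in [(268,290),(265,284),(371,290),(374,284)]:
    print(q, px('w1',*q), bot.get_obs()['eef_pos'])
go([.4855,-.0508,.06],101.8,n=8)
E
```

```text
[0.46643035 0.04516573 0.018     ]
[ 0.4915902  -0.08916771  0.018     ]
w1 2692 rect [478.5 -21.2] [ 15.2 138.4] 11.3 mean [477.7 -17.3] axis deg 101.3 len~ [ 15.1 138. ]
{'fov_y': 68.4035897562263, 'cx': 317.1490290223309, 'cy': 232.7683369889976, 'rvec': array([-2.85489974,  0.13262657,  0.02370932]), 'tvec': array([-0.45072378, -0.05085701,  0.34065527])}
(268, 290) [ 0.42948384 -0.0539529   0.21391815] [ 0.4472018  -0.06650962  0.21487406]
(265, 284) [ 0.42741589 -0.05396366  0.20785165] [ 0.4472018  -0.06650962  0.21487406]
(371, 290) [ 0.46958792 -0.05737474  0.21480192] [ 0.4472018  -0.06650962  0.21487406]
(374, 284) [ 0.4717267  -0.05804559  0.20821812] [ 0.4472018  -0.06650962  0.21487406]
tcp [ 0.4472 -0.0665  0.2149] phi 84.71 tilt [-0.0025  0.0004] F [-0.1  0.  -0.5] grip 0.0341 0.0 t 2.15
  shift total [0.0958 0.1854 0.7739] per row 8 [0.012  0.0232 0.0967] turn z total -0.0950
```

apply_moves(steps=[[[0, 0, 0.09], [0, 0, -0.031], 0.4], [[0, 0, 0.09], [0, 0, -0.031], 0.4], [[0, 0, 0.09], [0, 0, -0.031], 0.4], [[0.01, 0.05, 0.1], [0, 0, 0], 0.4], [[0.01, 0.05, 0.1], [0, 0, 0], 0.4], [[0.01, 0.05, 0.1], [0, 0, 0], 0.4], [[0.008, 0.053, 0.1], [0, 0, 0], 0.4], [[0, 0, 0], [0, 0, 0], 0.4]])

```text
clock: 2.82
eef_pos: [0.4852, -0.0507, 0.0786]
tool_rot: [0.637, 0.771, -0.001, -0.003]
ft_force: [-0.9, -0.8, 0.3]
grip_width: 0.0339
grasp_force: 0.0
```

```bash
python3 - <<'E'
from h import *
shot('wrist','w2'); go([.4850,-.0518,.028],101.5,n=8)
E
```

```text
tcp [ 0.485  -0.0511  0.0803] phi 100.91 tilt [-0.0052  0.0005] F [-0.1  0.5  0.7] grip 0.0341 0.0 t 2.87
  shift total [-0.0041  0.0006  0.2614] per row 8 [-0.0005  0.0001  0.0327] turn z total -0.0033
```

View pics/w2.png

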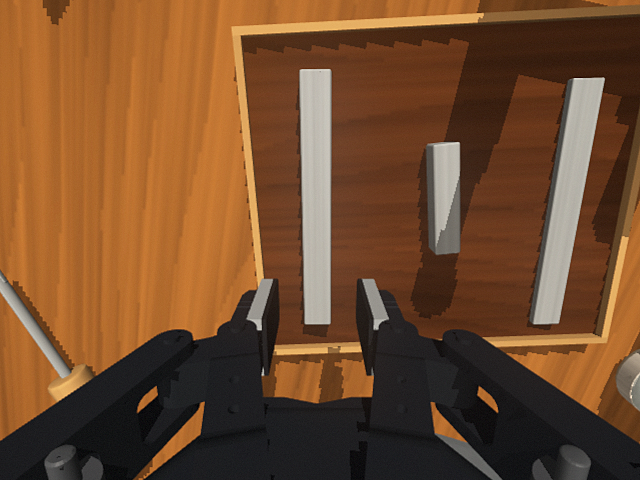

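apply_moves(steps=[[[-0.003, 0, 0.05], [0, 0, -0.003], 0.4], [[0, 0, 0.05], [0, 0, 0], 0.4], [[0, 0, 0.05], [0, 0, 0], 0.4], [[0, 0, 0.05], [0, 0, 0], 0.4], [[0, 0, 0.04], [0, 0, 0], 0.4], [[0, 0, 0.025], [0, 0, 0], 0.4], [[0, 0, 0.01], [0, 0, 0], 0.4], [[0, 0, 0], [0, 0, 0], 0.4]])

```text
clock: 3.53
eef_pos: [0.4861, -0.052, 0.0267]
tool_rot: [0.633, 0.774, -0.0, -0.001]
ft_force: [0.1, -0.0, 0.8]
grip_width: 0.0344
grasp_force: 0.0
```

apply_moves(steps=[[[0, 0, 0], [0, 0, 0], 0.3], [[0, 0, 0], [0, 0, 0], 0.2], [[0, 0, 0], [0, 0, 0], 0], [[0, 0, 0], [0, 0, 0], 0], [[0, 0, 0], [0, 0, 0], 0], [[0, 0, 0], [0, 0, 0], 0], [[0, 0, 0], [0, 0, 0], 0], [[0, 0, 0], [0, 0, 0], 0]])

```text
clock: 4.2
eef_pos: [0.4867, -0.0522, 0.0279]
tool_rot: [0.633, 0.774, 0.0, 0.0]
ft_force: [-2.6, -1.0, 4.4]
grip_width: 0.0138
grasp_force: 59.9
```

apply_moves(steps=[[[0, 0, -0.02], [0, 0, 0], 0], [[0, 0, -0.03], [0, 0, 0], 0], [[0, 0, -0.05], [0, 0, 0], 0], [[0, 0, -0.06], [0, 0, 0], 0], [[0, 0, -0.06], [0, 0, 0], 0], [[0, 0, -0.06], [0, 0, 0], 0], [[0, 0, -0.05], [0, 0, 0], 0], [[0, 0, 0], [0, 0, 0], 0]])

```text
clock: 4.87
eef_pos: [0.4884, -0.0522, 0.0959]
tool_rot: [0.633, 0.774, 0.001, 0.002]
ft_force: [0.6, 0.3, -2.7]
grip_width: 0.0139
grasp_force: 59.0
```

```bash
python3 - <<'E'
from h import *
shot('wrist','w3'); shot('side','s3'); go([.485,-.0518,.09],101.5)
a=load('w3')['p']; b=load('side0' if 0 else 's3')['p'][200:380,170:410]
b=cv2.resize(b,(320,240)); a=cv2.resize(a,(480,360)); b=cv2.copyMakeBorder(b,0,120,0,0,0)
cv2.imwrite('pics/v3.png',np.hstack([a,b])[:,:,::-1])
E
```

```text
tcp [ 0.487  -0.0521  0.0938] phi 101.50 tilt [ 0.0013 -0.0001] F [-0.4 -0.4 -2.8] grip 0.0141 59.0 t 4.97
  shift total [ 0.0033 -0.0094  0.019 ] per row 8 [ 0.0004 -0.0012  0.0024] turn z total 0.0000
```

View pics/v3.png

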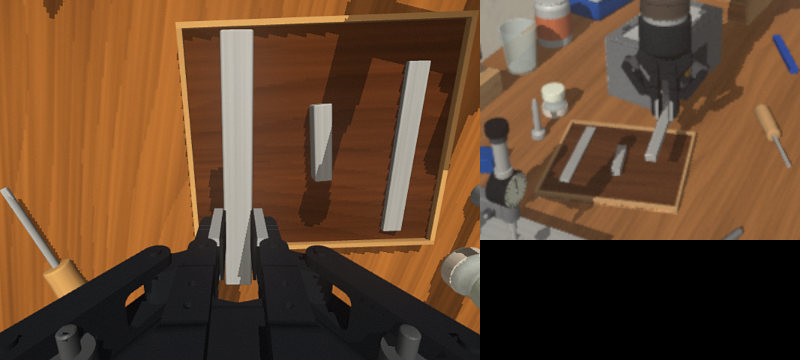

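The bar is held in the jaws, seen from (237,30) to (237,283) in the wrist half, and the strip and stub are still on the tray. Next I'll measure the bar's pose in the grip.

```bash
python3 - <<'E'
from h import *
s=load('w3'); o=bot.get_obs(); M=R.from_quat(o['tool_rot']).as_matrix()
p=s['p'].mean(2)
P=[]
for v in range(60,361,20):
    us=np.where((p[v,280:350]>120))[0]+280
    u=int(np.median(us)); w=np.median([px('w3',uu,v) for uu in range(u-8,u+9)],axis=0); P.append(M.T@(w-o['eef_pos'])*1000)
P=np.array(P); print(np.round(P[::3],1)); k=np.polyfit(P[:,0],P[:,2],1); print('z fit tool (down+)',k, 'y fit',np.polyfit(P[:,0],P[:,1],1))
zt=o['eef_pos'][2]-k[1]/1000
for q in [(297,41),(336,41),(301,378),(334,378)]: print(q,np.round(M.T@(px('w3',*q,zt)-o['eef_pos'])*1000,1))
# gauge top plane edges + plunger
E
```

```text
[[ 94.2   0.7   9.3]
 [ 74.1   0.7   9.2]
 [ 52.1   1.    9. ]
 [ 28.2   1.    8.7]
 [  1.5   0.1   8.5]
 [-28.2  -2.3   8.5]]
z fit tool (down+) [8.42975164e-03 8.51831490e+00] y fit [ 0.01618082 -0.13772292]
(297, 41) [100.1  -5.5   8.5]
(336, 41) [100.1   8.    8.5]
(301, 378) [-37.6  -6.    8.5]
(334, 378) [-37.6   9.    8.5]
```

apply_moves(steps=[[[0, 0, 0], [0, 0, 0.032], 0], [[0, 0, 0], [0, 0, 0.032], 0], [[0.08, 0.04, 0], [0, 0, 0], 0], [[0.12, 0.06, 0], [0, 0, 0], 0], [[0.12, 0.06, 0], [0, 0, 0], 0], [[0.12, 0.06, 0], [0, 0, 0], 0], [[0.08, 0.04, 0], [0, 0, 0], 0], [[0.04, 0.02, 0], [0, 0, 0], 0]])

```text
clock: 5.63
eef_pos: [0.543, 0.062, 0.0922]
tool_rot: [0.706, 0.708, -0.0, -0.001]
ft_force: [0.1, -0.1, -4.0]
grip_width: 0.0136
grasp_force: 59.0
```

```bash
python3 - <<'E'
from h import *
shot('wrist','w4'); go([.543,.18,.0725],90)
E
```

```text
tcp [0.5433 0.0625 0.0923] phi 90.15 tilt [-0.0005  0.0011] F [ 1.2  1.4 -2.1] grip 0.0137 59.0 t 5.68
  shift total [ 0.5875 -0.      0.0998] per row 8 [ 0.0734 -0.      0.0125] turn z total 0.0008
```

View pics/w4.png

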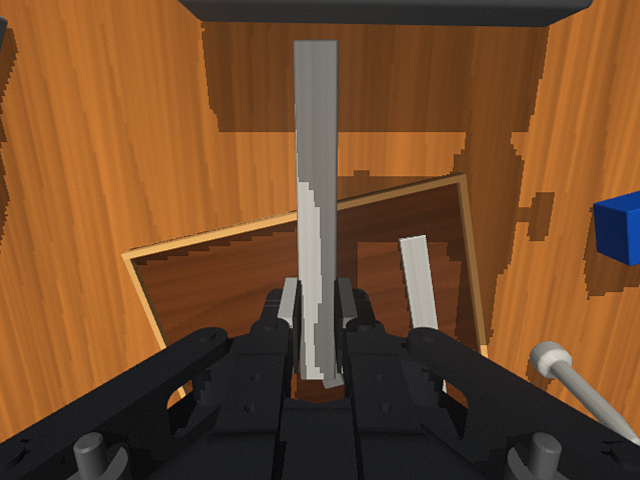

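```bash
python3 - <<'E'
from h import *
s=load('w4'); o=bot.get_obs(); M=R.from_quat(o['tool_rot']).as_matrix()
print('cam in tool mm',M.T@(-s['Rm'].T@s['t']-o['eef_pos'])*1000)
# gauge edge facing: top-edge pixels of near (-y) edge; at z=.045
for q in [(220,20),(400,22),(560,14)]: print(px('w4',*q), px('w4',*q,.045))
E
```

```text
cam in tool mm [ 7.08005045e+01 -1.02478970e-01 -1.24762567e+02]
[0.49113229 0.18904721 0.00583932] [0.50076059 0.17868871 0.045     ]
[0.5859183  0.18724911 0.00938173] [0.5785774  0.17797522 0.045     ]
[0.65814934 0.18615962 0.02672547] [0.64710904 0.18107273 0.045     ]
```

apply_moves(steps=[[[0, 0, 0.048], [0, 0, 0], 0], [[0, 0, 0.048], [0, 0, 0], 0], [[0, 0, 0], [0, 0, 0], 0], [[0.04, 0, 0], [0, 0, 0], 0], [[0.06, 0, 0], [0, 0, 0], 0], [[0.06, 0, 0], [0, 0, 0], 0], [[0.04, 0, 0], [0, 0, 0], 0], [[0, 0, 0], [0, 0, 0], 0]])

```text
clock: 6.35
eef_pos: [0.543, 0.1023, 0.0746]
tool_rot: [0.706, 0.708, 0.001, 0.0]
ft_force: [-0.4, -0.3, -3.0]
grip_width: 0.0139
grasp_force: 59.0
```

```bash
python3 - <<'E'
from h import *
shot('top','t5'); shot('side','s5'); o=bot.get_obs(); M=R.from_quat(o['tool_rot']).as_matrix()
c=o['eef_pos']+M@np.array([.0708,0,-.1248])
out=[]
for n in('t5','s5'):
    u,v=proj(n,c); print(n,u,v)
    im=load(n)['p'].copy(); a,b=int(max(0,min(500,u-70))),int(max(0,min(375,v-52)))
    k=cv2.resize(im[b:b+105,a:a+140],(400,300),interpolation=2); cv2.circle(k,(int((u-a)*400/140),int((v-b)*300/105)),4,(255,0,0),1); out.append(k)
cv2.imwrite('pics/v5.png',np.hstack(out)[:,:,::-1])
E
```

```text
t5 197.1705559111125 206.16562884863805
s5 221.41992232912744 291.6617586325163
```

View pics/v5.png

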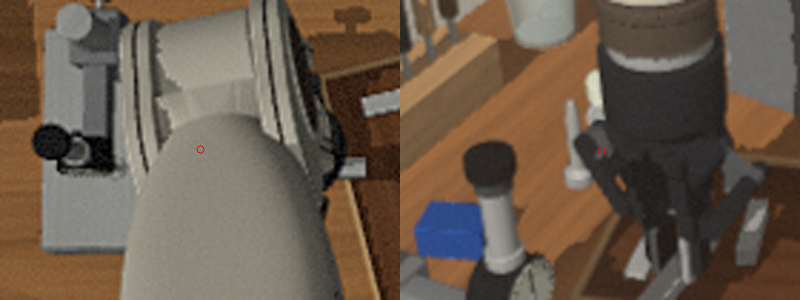

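```bash
python3 - <<'E'
from h import *
o=bot.get_obs(); M=R.from_quat(o['tool_rot']).as_matrix(); A=[]
for n in('t5','s5','top0','side0'):
    if n.endswith('0'): continue
    s=load(n); v,u=np.mgrid[:480,:640]
    W=(np.stack([(u-s['cx'])/s['f'],(v-s['cy'])/s['f'],np.ones(u.shape)],-1)*s['d'][...,None]-s['t'])@s['Rm']
    T=((W-o['eef_pos'])@M*1000)[s['d']>0]; A.append(T)
T=np.vstack(A); T=T[(abs(T[:,1])<45)&(T[:,0]<105)&(T[:,0]>-100)]
for h in range(0,440,20):
    k=T[(-T[:,2]>=h)&(-T[:,2]<h+20)]
    if len(k): print(h,len(k),'x max pct99/100 %.0f %.0f'%tuple(np.percentile(k[:,0],[97,100])),'n>40:',(k[:,0]>40).sum())
E
```

```text
0 196 x max pct99/100 14 15 n>40: 0
20 306 x max pct99/100 15 17 n>40: 0
40 339 x max pct99/100 19 20 n>40: 0
60 286 x max pct99/100 21 23 n>40: 0
80 390 x max pct99/100 22 23 n>40: 0
100 228 x max pct99/100 39 40 n>40: 0
120 462 x max pct99/100 39 41 n>40: 5
140 626 x max pct99/100 40 41 n>40: 12
160 384 x max pct99/100 37 38 n>40: 0
180 471 x max pct99/100 38 39 n>40: 0
200 507 x max pct99/100 38 40 n>40: 0
220 467 x max pct99/100 37 39 n>40: 0
240 599 x max pct99/100 39 41 n>40: 6
260 549 x max pct99/100 48 51 n>40: 125
280 789 x max pct99/100 50 52 n>40: 282
300 808 x max pct99/100 48 51 n>40: 159
320 904 x max pct99/100 46 49 n>40: 200
340 728 x max pct99/100 50 52 n>40: 368
360 757 x max pct99/100 52 53 n>40: 639
380 868 x max pct99/100 53 55 n>40: 732
400 1107 x max pct99/100 52 54 n>40: 706
420 1825 x max pct99/100 48 51 n>40: 530
```

No camera body shows on the wrist, and the measured envelope is at most 41 mm radius near dial height, which leaves about 20 mm clear of the dial. Sliding the bar in.

apply_moves(steps=[[[0.04, 0, 0], [0, 0, 0], 0], [[0.07, 0, 0], [0, 0, 0], 0], [[0.08, 0, 0], [0, 0, 0], 0], [[0.08, 0, 0], [0, 0, 0], 0], [[0.07, 0, 0], [0, 0, 0], 0], [[0.04, 0, 0], [0, 0, 0], 0], [[0.01, 0, 0], [0, 0, 0], 0], [[0, 0, 0], [0, 0, 0], 0]])

```text
clock: 7.12
eef_pos: [0.5425, 0.1787, 0.074]
tool_rot: [0.707, 0.707, -0.0, 0.0]
ft_force: [0.2, 0.3, -2.8]
grip_width: 0.0137
grasp_force: 59.0
```

```bash
python3 - <<'E'
from h import *
shot('wrist','w6'); go([.543,.18,.0665],90)
E
```

```text
tcp [0.5425 0.178  0.074 ] phi 90.00 tilt [-0.0003 -0.0006] F [ 0.  -0.7 -2.4] grip 0.0135 59.0 t 7.17
  shift total [0.0101 0.0026 0.0374] per row 8 [0.0013 0.0003 0.0047] turn z total 0.0000
```

View pics/w6.png

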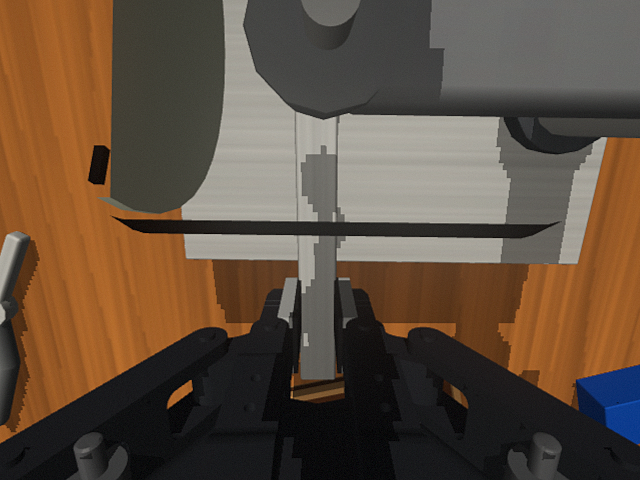

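apply_moves(steps=[[[0.01, 0, 0.01], [0, 0, 0], 0], [[0, 0, 0.01], [0, 0, 0], 0], [[0, 0, 0.01], [0, 0, 0], 0], [[0, 0, 0.006], [0, 0, 0], 0], [[0, 0, 0.002], [0, 0, 0], 0], [[0, 0, 0], [0, 0, 0], 0], [[0, 0, 0], [0, 0, 0], 0], [[0, 0, 0], [0, 0, 0], 0]])

```text
clock: 7.83
eef_pos: [0.5426, 0.1793, 0.0669]
tool_rot: [0.707, 0.707, -0.0, 0.0]
ft_force: [-1.6, -3.1, 4.4]
grip_width: 0.0142
grasp_force: 59.8
```

apply_moves(steps=[[[0, 0, 0], [0, 0, 0], 0.18], [[0, 0, 0], [0, 0, 0], 0.2], [[0, 0, 0], [0, 0, 0], 0.25], [[0, 0, 0], [0, 0, 0], 0.35], [[0, 0, 0], [0, 0, 0], 0.4], [[0, 0, 0], [0, 0, 0], 0.4], [[0, 0, 0], [0, 0, 0], 0.4], [[0, 0, 0], [0, 0, 0], 0.4]])

```text
clock: 8.5
eef_pos: [0.5427, 0.18, 0.0664]
tool_rot: [0.707, 0.707, 0.0, -0.0]
ft_force: [-0.4, 0.1, -0.4]
grip_width: 0.0343
grasp_force: 0.0
```

apply_moves(steps=[[[0, 0, -0.03], [0, 0, 0], 0.4], [[0, 0, -0.06], [0, 0, 0], 0.4], [[0, 0, -0.1], [0, 0, 0], 0.4], [[-0.05, 0, -0.15], [0, 0, 0], 0.4], [[-0.05, 0, -0.15], [0, 0, 0], 0.4], [[0, 0, -0.15], [0, 0, 0], 0.4], [[0, 0, -0.15], [0, 0, 0], 0.3], [[0, 0, -0.15], [0, 0, 0], 0.2]])

```text
clock: 9.17
eef_pos: [0.5424, 0.1596, 0.2567]
tool_rot: [0.707, 0.707, 0.0, 0.0]
ft_force: [0.4, 1.2, -0.6]
grip_width: 0.0172
grasp_force: 0.0
```

apply_moves(steps=[[[0, 0, -0.15], [0, 0, 0], 0], [[0, 0, -0.08], [0, 0, 0], 0], [[0, 0, 0], [0, 0, 0], 0], [[0, 0, 0], [0, 0, 0], 0], [[0, 0, 0], [0, 0, 0], 0], [[0, 0, 0], [0, 0, 0], 0], [[0, 0, 0], [0, 0, 0], 0], [[0, 0, 0], [0, 0, 0], 0]])

```text
clock: 9.83
eef_pos: [0.5421, 0.1598, 0.2992]
tool_rot: [0.707, 0.707, -0.001, -0.001]
ft_force: [0.0, -0.4, 0.4]
grip_width: 0.0002
grasp_force: 0.0
```

```bash
python3 - <<'E'
from h import *
shot('wrist','w7'); shot('side','s7'); go([.5436,.263,.29],90)
a=cv2.resize(load('w7')['p'],(400,300)); b=cv2.resize(load('s7')['p'][285:465,90:330],(400,300),interpolation=2)
cv2.imwrite('pics/v7.png',np.hstack([a,b])[:,:,::-1])
E
```

```text
tcp [0.5424 0.1599 0.2997] phi 89.98 tilt [-0.0015 -0.0004] F [ 0.8 -0.2  0.8] grip 0.0001 0.0 t 9.93
  shift total [0.5157 0.006  0.0481] per row 8 [0.0645 0.0008 0.006 ] turn z total -0.0001
```

View pics/v7.png

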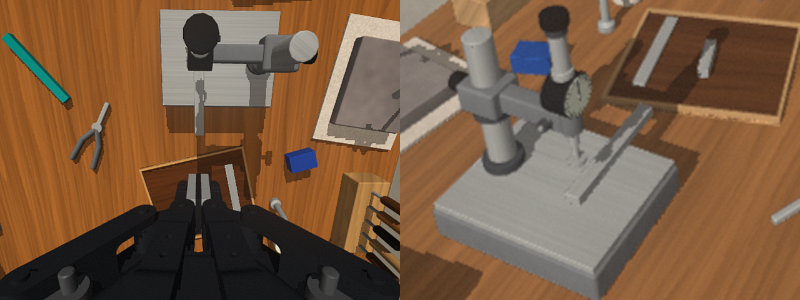

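The bar lies flat on the plate with its end under the foot, and the gripper is clear. The cap is at about (202,30) in the wrist half, so I'll refine its position and then press.

```bash
python3 - <<'E'
from h import *
s=load('w7'); v,u=np.mgrid[:480,:640]
W=(np.stack([(u-s['cx'])/s['f'],(v-s['cy'])/s['f'],np.ones(u.shape)],-1)*s['d'][...,None]-s['t'])@s['Rm']
m=(W[...,2]>.247)&(W[...,2]<.268)&(v<100)&(u>260)&(u<390); print(m.sum(),W[m].mean(0),W[m].min(0),W[m].max(0))
s=load('s7'); W=(np.stack([(u-s['cx'])/s['f'],(v-s['cy'])/s['f'],np.ones(u.shape)],-1)*s['d'][...,None]-s['t'])@s['Rm']
m=(W[...,2]>.252)&(W[...,2]<.265)&(abs(W[...,1]-.263)<.03)&(abs(W[...,0]-.543)<.03); print(m.sum(),np.median(W[m],0),W[m].min(0),W[m].max(0))
E
```

```text
3036 [0.54391242 0.26248125 0.25603349] [0.53151164 0.24984375 0.24700713] [0.55689534 0.27573091 0.25933355]
196 [0.54137432 0.26680836 0.25682055] [0.53018745 0.25199889 0.25206446] [0.5551657  0.27717516 0.25852019]
```

apply_moves(steps=[[[0.03, 0, 0], [0, 0, 0], 0], [[0.06, 0, 0], [0, 0, 0], 0], [[0.09, 0, 0], [0, 0, 0], 0], [[0.1, 0.003, 0], [0, 0, 0], 0], [[0.1, 0.003, 0], [0, 0, 0], 0], [[0.08, 0, 0], [0, 0, 0], 0], [[0.056, 0, 0], [0, 0, 0], 0], [[0, 0, 0], [0, 0, 0], 0]])

```text
clock: 10.6
eef_pos: [0.5435, 0.2659, 0.3]
tool_rot: [0.706, 0.708, 0.0, -0.0]
ft_force: [-0.2, -0.8, -0.0]
grip_width: 0.0001
grasp_force: 0.0
```

apply_moves(steps=[[[-0.014, 0.003, 0.02], [0, 0, 0], 0], [[0, 0, 0.03], [0, 0, 0], 0], [[0, 0, 0.03], [0, 0, 0], 0], [[0, 0, 0.03], [0, 0, 0], 0], [[0, 0, 0.03], [0, 0, 0], 0], [[0, 0, 0.03], [0, 0, 0], 0], [[0, 0, 0.02], [0, 0, 0], 0], [[0, 0, 0], [0, 0, 0], 0]])

```text
clock: 11.27
eef_pos: [0.5444, 0.2596, 0.2619]
tool_rot: [0.707, 0.707, -0.0, 0.0]
ft_force: [0.1, -1.5, 3.4]
grip_width: -0.0001
grasp_force: 1.7
```

apply_moves(steps=[[[0, 0, 0.015], [0, 0, 0], 0], [[0, 0, 0.015], [0, 0, 0], 0], [[0, 0, 0.015], [0, 0, 0], 0], [[0, 0, 0.015], [0, 0, 0], 0], [[0, 0, 0.012], [0, 0, 0], 0], [[0, 0, 0.01], [0, 0, 0], 0], [[0, 0, 0.008], [0, 0, 0], 0], [[0, 0, 0], [0, 0, 0], 0]])

```text
clock: 11.93
eef_pos: [0.5447, 0.2599, 0.2455]
tool_rot: [0.707, 0.707, 0.0, 0.001]
ft_force: [-2.3, -3.6, 10.0]
grip_width: 0.0002
grasp_force: 4.7
```

apply_moves(steps=[[[0, 0, 0.008], [0, 0, 0], 0], [[0, 0, 0.006], [0, 0, 0], 0], [[0, 0, 0], [0, 0, 0], 0], [[0, 0, 0], [0, 0, 0], 0], [[0, 0, 0], [0, 0, 0], 0], [[0, 0, 0], [0, 0, 0], 0], [[0, 0, 0], [0, 0, 0], 0], [[0, 0, 0], [0, 0, 0], 0]])

```text
clock: 12.6
eef_pos: [0.5448, 0.26, 0.2437]
tool_rot: [0.707, 0.707, 0.001, 0.001]
ft_force: [-2.9, -4.3, 11.1]
grip_width: 0.0
grasp_force: 5.6
```

```bash
python3 - <<'E'
from h import *
shot('side','s8'); go([.544,.263,.243])
a=cv2.resize(load('s7')['p'][285:405,120:240],(400,400),interpolation=2);b=cv2.resize(load('s8')['p'][285:405,120:240],(400,400),interpolation=2)
cv2.imwrite('pics/v8.png',np.hstack([a,b])[:,:,::-1])
E
```

```text
tcp [0.5448 0.26   0.2438] phi 89.97 tilt [0.0027 0.0002] F [-1.6 -4.5 10.5] grip -0.0000 5.6 t 12.65
  shift total [ 0.0152 -0.004   0.0038] per row 8 [ 0.0019 -0.0005  0.0005]
```

View pics/v8.png

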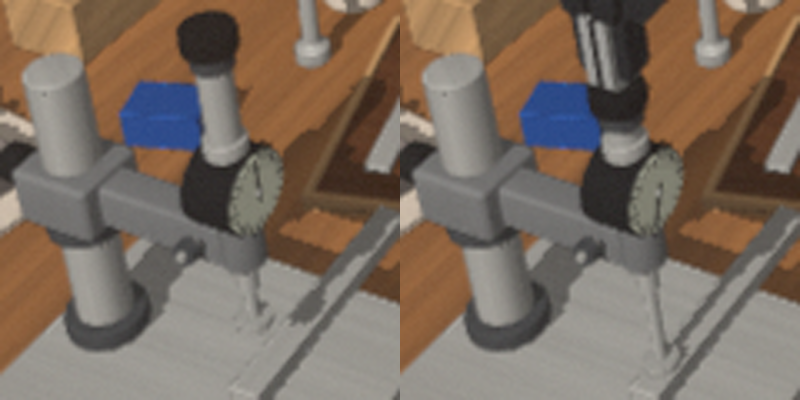

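The needle has swung round by about half a turn and the foot sits on the bar at (660,365) in the right half. The 11 N reading matches about 2 mm of override. Holding, then releasing.

apply_moves(steps=[[[0, 0, 0.004], [0, 0, 0], 0], [[0, 0, 0], [0, 0, 0], 0], [[0, 0, 0], [0, 0, 0], 0], [[0, 0, 0], [0, 0, 0], 0], [[0, 0, 0], [0, 0, 0], 0], [[0, 0, 0], [0, 0, 0], 0], [[0, 0, 0], [0, 0, 0], 0], [[0, 0, 0], [0, 0, 0], 0]])

```text
clock: 13.32
eef_pos: [0.5448, 0.26, 0.2431]
tool_rot: [0.707, 0.707, 0.001, 0.001]
ft_force: [-3.0, -4.0, 11.6]
grip_width: -0.0
grasp_force: 5.9
```

apply_moves(steps=[[[0, 0, 0], [0, 0, 0], 0], [[0, 0, 0], [0, 0, 0], 0], [[0, 0, 0], [0, 0, 0], 0], [[0, 0, 0], [0, 0, 0], 0], [[0, 0, 0], [0, 0, 0], 0], [[0, 0, 0], [0, 0, 0], 0], [[0, 0, 0], [0, 0, 0], 0], [[0, 0, 0], [0, 0, 0], 0]])

```text
clock: 13.98
eef_pos: [0.5448, 0.26, 0.2431]
tool_rot: [0.707, 0.707, 0.001, 0.001]
ft_force: [-3.4, -4.1, 12.1]
grip_width: -0.0003
grasp_force: 5.9
```

apply_moves(steps=[[[0, 0, -0.02], [0, 0, 0], 0], [[0, 0, -0.03], [0, 0, 0], 0], [[0, 0, -0.04], [0, 0, 0], 0], [[0, 0, -0.05], [0, 0, 0], 0], [[0, 0, -0.05], [0, 0, 0], 0], [[0, 0, -0.05], [0, 0, 0], 0], [[0, 0, -0.05], [0, 0, 0], 0], [[0, 0, 0], [0, 0, 0], 0]])

```text
clock: 14.65
eef_pos: [0.5452, 0.2614, 0.3012]
tool_rot: [0.707, 0.707, 0.002, 0.0]
ft_force: [-0.2, 0.0, 0.4]
grip_width: -0.0002
grasp_force: 0.0
```

apply_moves(steps=[[[-0.05, 0, 0], [0, 0, 0], 0], [[-0.1, 0, 0], [0, 0, 0], 0], [[-0.1, 0, 0], [0, 0, 0], 0.2], [[-0.1, 0, 0], [0, 0, 0], 0.4], [[-0.06, 0, 0], [0, 0, 0], 0.4], [[-0.04, 0, 0], [0, 0, 0], 0.4], [[0, 0, 0], [0, 0, 0], 0.4], [[0, 0, 0], [0, 0, 0], 0.4]])

```text
clock: 15.32
eef_pos: [0.5444, 0.1703, 0.2987]
tool_rot: [0.707, 0.707, 0.0, -0.0]
ft_force: [0.0, 0.6, 0.5]
grip_width: 0.0342
grasp_force: 0.0
```

```bash
python3 - <<'E'
from h import *
shot('wrist','w9'); shot('side','s9'); go([.5427,.18,.0664],90)
m=None
s=load('w9'); v,u=np.mgrid[:480,:640]
W=(np.stack([(u-s['cx'])/s['f'],(v-s['cy'])/s['f'],np.ones(u.shape)],-1)*s['d'][...,None]-s['t'])@s['Rm']
m=(W[...,2]>.24)&(W[...,2]<.268)&(v<100)&(u>240)&(u<400); print('cap',m.sum(),W[m].mean(0))
b=cv2.resize(load('s9')['p'][285:405,120:280],(400,300),interpolation=2); a=cv2.resize(s['p'],(400,300))
cv2.imwrite('pics/v9.png',np.hstack([a,b])[:,:,::-1])
E
```

```text
tcp [0.5445 0.171  0.2987] phi 90.02 tilt [-0.0002  0.0005] F [-0.2 -0.4 -0.7] grip 0.0339 0.0 t 15.42
  shift total [ 0.0444 -0.0086  1.1616] per row 8 [ 0.0056 -0.0011  0.1452] turn z total 0.0001
cap 2494 [0.5439623  0.26411709 0.25623672]
```

View pics/v9.png

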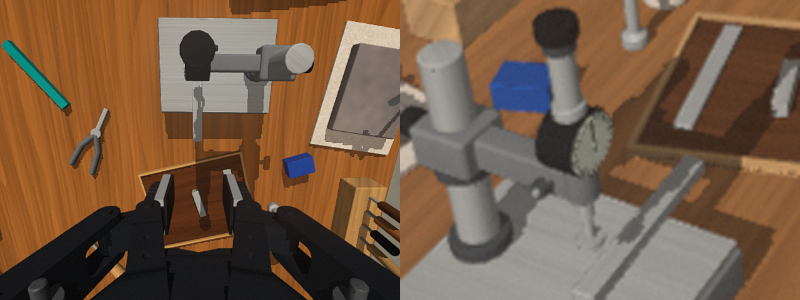

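The plunger is fully back up, with the cap at 0.256 m. The bar is still on the plate, at (197,110) in the wrist half. Descending to re-grip it.

apply_moves(steps=[[[0.03, -0.004, 0.1], [0, 0, 0], 0.4], [[0.03, -0.004, 0.13], [0, 0, 0], 0.4], [[0.01, 0, 0.15], [0, 0, 0], 0.4], [[0, 0, 0.15], [0, 0, 0], 0.4], [[0, 0, 0.15], [0, 0, 0], 0.4], [[0, 0, 0.15], [0, 0, 0], 0.4], [[0, 0, 0.13], [0, 0, 0], 0.4], [[0, 0, 0.08], [0, 0, 0], 0.4]])

```text
clock: 16.08
eef_pos: [0.5409, 0.1849, 0.0874]
tool_rot: [0.707, 0.708, -0.002, -0.001]
ft_force: [-0.3, 0.2, 0.5]
grip_width: 0.0342
grasp_force: 0.0
```

apply_moves(steps=[[[0, 0, 0.05], [0, 0, 0], 0.4], [[0, 0, 0.04], [0, 0, 0], 0.4], [[0, 0, 0.025], [0, 0, 0], 0.4], [[0, 0, 0.016], [0, 0, 0], 0.4], [[0, 0, 0], [0, 0, 0], 0.4], [[0, 0, 0], [0, 0, 0], 0.4], [[0, 0, 0], [0, 0, 0], 0.3], [[0, 0, 0], [0, 0, 0], 0.25]])

```text
clock: 16.75
eef_pos: [0.5435, 0.1845, 0.0657]
tool_rot: [0.707, 0.707, 0.001, 0.0]
ft_force: [0.5, 0.1, 0.3]
grip_width: 0.0213
grasp_force: 0.0
```

apply_moves(steps=[[[0, 0, 0], [0, 0, 0], 0.2], [[0, 0, 0], [0, 0, 0], 0], [[0, 0, 0], [0, 0, 0], 0], [[0, 0, 0], [0, 0, 0], 0], [[0, 0, 0], [0, 0, 0], 0], [[0, 0, -0.01], [0, 0, 0], 0], [[0, 0, -0.02], [0, 0, 0], 0], [[0, 0, 0], [0, 0, 0], 0]])

```text
clock: 17.42
eef_pos: [0.5429, 0.1842, 0.0708]
tool_rot: [0.707, 0.707, -0.0, 0.0]
ft_force: [0.6, -0.2, -2.7]
grip_width: 0.0138
grasp_force: 58.6
```

apply_moves(steps=[[[-0.04, 0, 0], [0, 0, 0], 0], [[-0.08, 0, 0], [0, 0, 0], 0], [[-0.1, 0, 0], [0, 0, 0], 0], [[-0.12, 0, 0], [0, 0, 0], 0], [[-0.12, 0, 0], [0, 0, 0], 0], [[-0.12, 0, -0.04], [0, 0, 0], 0], [[-0.1, 0, -0.1], [0, 0, 0], 0], [[-0.05, 0, -0.14], [0, 0, 0], 0]])

```text
clock: 18.08
eef_pos: [0.5399, 0.0351, 0.1242]
tool_rot: [0.708, 0.706, -0.003, -0.002]
ft_force: [1.0, -0.1, -2.6]
grip_width: 0.0139
grasp_force: 58.7
```

apply_moves(steps=[[[0, 0, -0.14], [0, 0, 0], 0], [[0, 0, -0.14], [0, 0, 0], 0], [[0, 0, -0.14], [0, 0, 0], 0], [[0, 0, -0.1], [0, 0, 0], 0], [[-0.05, 0, 0], [0, 0, 0.025], 0], [[-0.1, 0, 0], [0, 0, 0.025], 0], [[-0.1, 0, 0], [0, 0, 0], 0], [[0, 0, 0], [0, 0, 0], 0]])

```text
clock: 18.75
eef_pos: [0.5371, -0.0148, 0.2303]
tool_rot: [0.762, 0.648, -0.001, 0.0]
ft_force: [-0.1, 0.7, -3.2]
grip_width: 0.0142
grasp_force: 58.8
```

```bash
python3 - <<'E'
from h import *
shot('wrist','w10'); shot('top','t10'); shot('side','s10'); go([.5845,-.273,.20],81)
s=load('w10'); o=bot.get_obs(); M=R.from_quat(o['tool_rot']).as_matrix()
p=s['p'].mean(2); P=[]
v,u=np.mgrid[:480,:640]
W=(np.stack([(u-s['cx'])/s['f'],(v-s['cy'])/s['f'],np.ones(u.shape)],-1)*s['d'][...,None]-s['t'])@s['Rm']
T=(W-o['eef_pos'])@M*1000
m=(abs(T[...,1])<8)&(T[...,2]>2)&(T[...,2]<20)&(T[...,0]>-60)&(T[...,0]<130)&(p>90); 
q=T[m]; print(m.sum(),'x range',np.percentile(q[:,0],[0.5,99.5]),'z',np.polyfit(q[:,0],q[:,2],1),'y',np.polyfit(q[:,0],q[:,1],1))
a=cv2.resize(load('t10')['p'][140:245,330:470],(400,300),interpolation=2)
b=cv2.resize(load('s10')['p'][190:280,255:375],(400,300),interpolation=2)
cv2.imwrite('pics/v10.png',np.hstack([a,b])[:,:,::-1])
E
```

```text
tcp [ 0.5378 -0.0117  0.2303] phi 80.94 tilt [-0.0008  0.0004] F [-0.3  0.1 -3.1] grip 0.0142 58.8 t 18.90
  shift total [-1.2534  0.4367  0.1508] per row 8 [-0.1567  0.0546  0.0189] turn z total -0.0004
12703 x range [-44.04461022  93.22745304] z [8.63545862e-03 9.35673263e+00] y [-0.00328044 -0.06737244]
```

View pics/v10.png

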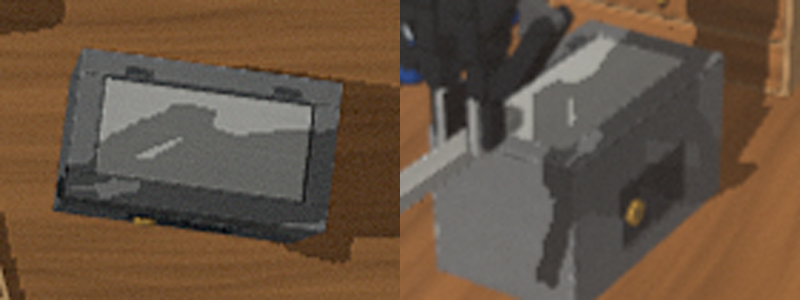

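The hinge marks at (135,73) and (290,93) in the top crop put the hinge on the far (+x) side of the box, so the near edge drops. I'll check the finger profile for clearance in the mouth before going in.

```bash
python3 - <<'E'
from h import *
o=bot.get_obs(); M=R.from_quat(o['tool_rot']).as_matrix(); A=[]
for n in('w10','s10'):
    s=load(n); v,u=np.mgrid[:480,:640]
    W=(np.stack([(u-s['cx'])/s['f'],(v-s['cy'])/s['f'],np.ones(u.shape)],-1)*s['d'][...,None]-s['t'])@s['Rm']
    A.append(((W-o['eef_pos'])@M*1000)[s['d']>0])
T=np.vstack(A); T=T[(abs(T[:,1])<80)&(abs(T[:,0])<40)&(T[:,2]<30)&(T[:,2]>-110)]
for h in range(-20,110,8):
    k=T[(-T[:,2]>=h)&(-T[:,2]<h+8)]
    if len(k): print(h,len(k),'y %.0f %.0f'%tuple(np.percentile(k[:,1],[1,99])),'x %.0f %.0f'%tuple(np.percentile(k[:,0],[1,99])))
c=np.array([.5845,-.273]); U=np.array([np.cos(np.radians(81)),np.sin(np.radians(81))]); V=np.array([U[1],-U[0]])
P=c-.011*V-.0255*U; print('target xy',P); go([*P,.19],81)
E
```

```text
-20 131 y -14 13 x -38 39
-12 7036 y -17 16 x -39 39
-4 809 y -21 20 x -13 11
4 928 y -21 20 x -13 11
12 1198 y -20 19 x -13 11
20 1381 y -33 34 x -12 12
28 3884 y -40 40 x -11 12
36 8216 y -44 44 x -14 11
44 6202 y -49 49 x -14 15
52 12096 y -54 53 x -13 15
60 13585 y -59 59 x -9 15
68 18295 y -59 59 x 1 17
76 7427 y -56 56 x 5 18
84 250 y -51 48 x -5 21
92 169 y -42 37 x -7 14
100 72 y -39 -9 x -6 14
108 13 y -39 -10 x -5 29
target xy [ 0.56964635 -0.29646527]
tcp [ 0.5378 -0.0117  0.2303] phi 80.94 tilt [-0.0008  0.0004] F [-0.3  0.1 -3.1] grip 0.0142 58.8 t 18.90
  shift total [-1.3809  0.3818  0.2008] per row 8 [-0.1726  0.0477  0.0251] turn z total -0.0004
```

The knuckles spread to ±40 mm only about 30 mm above the TCP, so the gripper can't enter the mouth in this orientation. I'll lay the bar on the sprung flap, let go, turn the gripper 90°, and push the bar down with shut fingers.

apply_moves(steps=[[[-0.06, 0.02, 0], [0, 0, 0], 0], [[-0.12, 0.036, 0], [0, 0, 0], 0], [[-0.12, 0.036, 0], [0, 0, 0], 0], [[-0.12, 0.036, 0], [0, 0, 0], 0], [[-0.12, 0.036, 0], [0, 0, 0], 0], [[-0.12, 0.036, 0], [0, 0, 0], 0], [[-0.12, 0.036, 0], [0, 0, 0], 0], [[-0.12, 0.036, 0], [0, 0, 0], 0]])

```text
clock: 19.57
eef_pos: [0.5638, -0.1989, 0.2304]
tool_rot: [0.76, 0.65, -0.0, -0.0]
ft_force: [1.0, -0.3, -2.3]
grip_width: 0.014
grasp_force: 58.8
```

apply_moves(steps=[[[-0.12, 0.036, 0], [0, 0, 0], 0], [[-0.12, 0.036, 0], [0, 0, 0], 0], [[-0.12, 0.036, 0], [0, 0, 0], 0], [[-0.08, 0.024, 0.08], [0, 0, 0], 0], [[-0.04, 0.012, 0.12], [0, 0, 0], 0], [[0, 0, 0.12], [0, 0, 0], 0], [[0, 0, 0.06], [0, 0, 0], 0], [[0, 0, 0], [0, 0, 0], 0]])

```text
clock: 20.23
eef_pos: [0.5747, -0.2962, 0.1497]
tool_rot: [0.76, 0.649, -0.002, -0.004]
ft_force: [-0.8, 0.4, -3.0]
grip_width: 0.014
grasp_force: 58.8
```

```bash
python3 - <<'E'
from h import *
shot('wrist','w11'); go([.5746,-.2973,.1220],81)
# rim/flap top heights ahead seen from wrist
s=load('w11'); v,u=np.mgrid[:480,:640]
W=(np.stack([(u-s['cx'])/s['f'],(v-s['cy'])/s['f'],np.ones(u.shape)],-1)*s['d'][...,None]-s['t'])@s['Rm']
Z=W[...,2]; m=(Z>.113)&(Z<.127)&(v<300); print(m.sum(), np.median(Z[m]))
k=cv2.resize(s['p'],(560,420)); cv2.imwrite('pics/v11.png',k[:,:,::-1])
for dx,dy in [(-40,85),(40,85),(40,-85),(-40,-85),(-60,105),(60,105)]:
    a=np.radians(81);U=np.array([np.cos(a),np.sin(a)]);V=np.array([U[1],-U[0]])
    q=np.array([.5845,-.273])+V*dx/1e3+U*dy/1e3; print(dx,dy,np.round(proj('w11',[*q,.12])*560/640))
E
```

```text
tcp [ 0.5758 -0.2965  0.1521] phi 81.01 tilt [-0.0048  0.0023] F [-1.1  0.8 -1.5] grip 0.0139 58.8 t 20.28
  shift total [-0.0052 -0.0043  0.1504] per row 8 [-0.0007 -0.0005  0.0188] turn z total 0.0000
70136 0.11878768734995837
-40 85 [202.  25.]
40 85 [381.  24.]
40 -85 [355. 343.]
-40 -85 [222. 342.]
-60 105 [152. -27.]
60 105 [433. -29.]
```

View pics/v11.png

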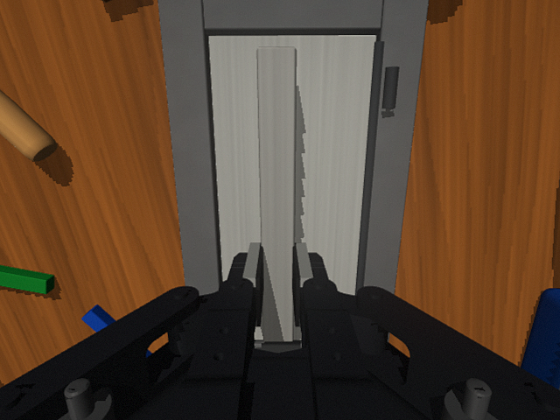

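The wrist view shows the bar centred over the flap at (277,195), with the hinge on the right (+x) at (390,85). Laying it down.

apply_moves(steps=[[[-0.015, -0.004, 0.03], [0, 0, 0], 0], [[0, 0, 0.04], [0, 0, 0], 0], [[0, 0, 0.03], [0, 0, 0], 0], [[0, 0, 0.02], [0, 0, 0], 0], [[0, 0, 0.015], [0, 0, 0], 0], [[0, 0, 0.01], [0, 0, 0], 0], [[0, 0, 0.006], [0, 0, 0], 0], [[0, 0, 0], [0, 0, 0], 0]])

```text
clock: 20.95
eef_pos: [0.5758, -0.2998, 0.1248]
tool_rot: [0.76, 0.649, 0.0, 0.0]
ft_force: [0.8, -1.0, 1.8]
grip_width: 0.0143
grasp_force: 59.5
```

apply_moves(steps=[[[0, 0, 0], [0, 0, 0], 0.18], [[0, 0, 0], [0, 0, 0], 0.2], [[0, 0, 0], [0, 0, 0], 0.25], [[0, 0, 0], [0, 0, 0], 0.3], [[0, 0, 0], [0, 0, 0], 0.4], [[0, 0, 0], [0, 0, 0], 0.4], [[0, 0, 0], [0, 0, 0], 0.4], [[0, 0, -0.01], [0, 0, 0], 0.4]])

```text
clock: 21.62
eef_pos: [0.5752, -0.2996, 0.1258]
tool_rot: [0.761, 0.649, -0.0, -0.001]
ft_force: [-1.3, 0.7, 0.5]
grip_width: 0.0343
grasp_force: 1.0
```

apply_moves(steps=[[[0, 0, -0.03], [0, 0, 0], 0.4], [[0, 0, -0.05], [0, 0, 0], 0.4], [[0, 0, -0.07], [0, 0, 0], 0.4], [[0, 0, -0.1], [0, 0, 0], 0.4], [[0, 0, -0.1], [0, 0, 0], 0.4], [[0, 0, -0.05], [0, 0, 0], 0.4], [[0, 0, 0], [0, 0, 0], 0.3], [[0, 0, 0], [0, 0, 0], 0.2]])

```text
clock: 22.28
eef_pos: [0.5764, -0.3001, 0.2075]
tool_rot: [0.76, 0.649, 0.001, 0.001]
ft_force: [0.1, 0.4, -0.4]
grip_width: 0.0172
grasp_force: 0.0
```

```bash
python3 - <<'E'
from h import *
shot('wrist','w12'); go([.5746,-.2973,.1220],81)
s=load('w12'); o=bot.get_obs()
v,u=np.mgrid[:480,:640]
W=(np.stack([(u-s['cx'])/s['f'],(v-s['cy'])/s['f'],np.ones(u.shape)],-1)*s['d'][...,None]-s['t'])@s['Rm']
a=np.radians(81);U=np.array([np.cos(a),np.sin(a)]);V=np.array([U[1],-U[0]])
D=W[...,:2]-[.5845,-.273]; bx=D@V*1000; by=D@U*1000; Z=W[...,2]*1000
p=s['p'].mean(2)
ok=(s['d']>0)&(abs(bx)<38)&(abs(by)<83)&(Z<150)&(Z>90)
for y in range(-80,81,20):
    r=[]
    for x in range(-36,37,8):
        k=ok&(abs(bx-x)<4)&(abs(by-y)<5); r.append('%4.0f'%np.median(Z[k]) if k.sum()>5 else '   -')
    print(y,' '.join(r))
E
```

```text
tcp [ 0.5757 -0.2997  0.2061] phi 80.99 tilt [-0.      0.0001] F [ 0.3  1.  -0.5] grip 0.0171 0.0 t 22.33
  shift total [ 0.0111 -0.0075  0.4205] per row 8 [ 0.0014 -0.0009  0.0526] turn z total -0.0001
-80    -    -    -  118  118  118  118    -    -    -
-60  118  118  118  130  130  118  118  118  118  118
-40  118  118  118  130  130  118  118  118  118  118
-20  118  118  118  130  130  118  118  118  118  118
0  118  118  118  130  130  118  118  118  118  118
20  118  118  118  130  130  118  118  118  118  118
40  118  118  118  130  130  118  118  118  118  118
60  118  118  118  130  130  118  118  118  118  118
80  118  118  118  118  118  118  118  118  118  118
```

The bar lies flat on the shut flap, centred at about 8 mm toward the free edge, over y ±70. Now I'll turn, shut the fingers and push.

apply_moves(steps=[[[0.07, -0.004, 0], [0, 0, 0], 0], [[0.07, -0.004, 0], [0, 0, 0], 0], [[0, 0, 0], [0, 0, -0.034], 0], [[0, 0, 0], [0, 0, -0.034], 0], [[0, 0, 0], [0, 0, -0.034], 0], [[0, 0, 0], [0, 0, -0.034], 0], [[0, 0, 0], [0, 0, -0.034], 0], [[0, 0, 0], [0, 0, -0.034], 0]])

```text
clock: 23.0
eef_pos: [0.5783, -0.2698, 0.2054]
tool_rot: [0.514, 0.858, 0.0, -0.001]
ft_force: [0.5, 0.8, -0.5]
grip_width: 0.0001
grasp_force: 0.0
```

apply_moves(steps=[[[0, 0, 0], [0, 0, -0.034], 0], [[0, 0, 0], [0, 0, -0.034], 0], [[0, 0, 0], [0, 0, -0.034], 0], [[0, 0, 0], [0, 0, -0.034], 0], [[0, 0, 0], [0, 0, -0.034], 0], [[0, 0, 0], [0, 0, -0.034], 0], [[0, 0, 0], [0, 0, -0.034], 0], [[0, 0, 0], [0, 0, -0.034], 0]])

```text
clock: 23.67
eef_pos: [0.5783, -0.2698, 0.2053]
tool_rot: [0.113, 0.994, 0.001, -0.001]
ft_force: [-0.3, 0.2, 0.5]
grip_width: 0.0001
grasp_force: 0.0
```

apply_moves(steps=[[[0, 0, 0.04], [0, 0, -0.024], 0], [[0, 0, 0.08], [0, 0, 0], 0], [[0, 0, 0.06], [0, 0, 0], 0], [[0, 0, 0.04], [0, 0, 0], 0], [[0, 0, 0], [0, 0, 0], 0], [[0, 0, 0], [0, 0, 0], 0], [[0, 0, 0], [0, 0, 0], 0], [[0, 0, 0], [0, 0, 0], 0]])

```text
clock: 24.33
eef_pos: [0.5791, -0.2719, 0.1635]
tool_rot: [0.079, 0.997, -0.0, 0.001]
ft_force: [0.1, 0.8, -0.4]
grip_width: -0.0001
grasp_force: 0.0
```

```bash
python3 - <<'E'
from h import *
go([.5786,-.2721,.147],171)
E
```

```text
tcp [ 0.5791 -0.2719  0.1635] phi 170.99 tilt [ 0.0016 -0.0007] F [ 0.1  0.8 -0.4] grip -0.0001 0.0 t 24.33
  shift total [ 0.0027 -0.0012  0.0825] per row 8 [ 0.0003 -0.0001  0.0103] turn z total -0.0000
```

apply_moves(steps=[[[0, 0, 0.04], [0, 0, 0], 0], [[0, 0, 0.03], [0, 0, 0], 0], [[0, 0, 0.03], [0, 0, 0], 0], [[0, 0, 0.03], [0, 0, 0], 0], [[0, 0, 0.03], [0, 0, 0], 0], [[0, 0, 0.03], [0, 0, 0], 0], [[0, 0, 0.03], [0, 0, 0], 0], [[0, 0, 0.03], [0, 0, 0], 0]])

```text
clock: 25.0
eef_pos: [0.5787, -0.272, 0.1121]
tool_rot: [0.079, 0.997, -0.0, 0.0]
ft_force: [-1.1, -0.3, 1.8]
grip_width: -0.0001
grasp_force: 1.1
```

```bash
python3 - <<'E'
from h import *
shot('wrist','w13'); shot('side','s13'); go([.5786,-.2721,.062],171)
a=cv2.resize(load('w13')['p'],(400,300)); b=cv2.resize(load('s13')['p'][170:290,245:405],(400,300),interpolation=2)
cv2.imwrite('pics/v13.png',np.hstack([a,b])[:,:,::-1])
E
```

```text
tcp [ 0.5775 -0.2715  0.1108] phi 170.98 tilt [-0.003   0.0011] F [-1.8 -0.3  1. ] grip -0.0002 0.6 t 25.10
  shift total [-0.0068 -0.0021  0.244 ] per row 8 [-0.0008 -0.0003  0.0305] turn z total -0.0001
```

I've gone past the 10-picture limit (14 viewed), so I'll use only depth numbers from here.

```bash
cat >> h.py <<'E'
def boxmap(name,lo=0,hi=140,xs=range(-54,55,9),ys=range(-80,81,20)):
    s=load(name); v,u=np.mgrid[:480,:640]
    W=(np.stack([(u-s['cx'])/s['f'],(v-s['cy'])/s['f'],np.ones(u.shape)],-1)*s['d'][...,None]-s['t'])@s['Rm']
    a=np.radians(81);U=np.array([np.cos(a),np.sin(a)]);V=np.array([U[1],-U[0]])
    D=W[...,:2]-[.5845,-.273]; bx=D@V*1000; by=D@U*1000; Z=W[...,2]*1000
    ok=(s['d']>0)&(Z<hi)&(Z>lo); print('cols',list(xs))
    for y in ys:
        r=[]
        for x in xs:
            k=ok&(abs(bx-x)<4.5)&(abs(by-y)<6); r.append('%4.0f'%np.median(Z[k]) if k.sum()>3 else '   -')
        print('%4d'%y,' '.join(r))
E
python3 - <<'E'
from h import *
boxmap('w13'); boxmap('s13')
E
```

```text
cols [-54, -45, -36, -27, -18, -9, 0, 9, 18, 27, 36, 45, 54]
 -80  119  119  119  119   64   70   76   88   97  102    -    -    -
 -60  119  119  119    -   64   85   92   89   94    -  112    -    -
 -40  119  119  119    -   64   85   92   88    -  108    -    -    -
 -20  119  119  119    -   64   85   91   88   92    -    -    -    -
   0  119  119  119    -  121   72  131  131    -  108  111    -    -
  20  119  119  119    -   64   85   91   88   92    -    -    -    -
  40  119  119  119    -   64   85   91   88    -  108    -    -    -
  60  119  119  119    -   64   85   91   89   94    -  112    -    -
  80  119  119  119  119  118   74   80   90   99  102    -    -    -
cols [-54, -45, -36, -27, -18, -9, 0, 9, 18, 27, 36, 45, 54]
 -80   84  120    -    -    -    -  121   89   97    -    -    -    -
 -60  118  119    -    -    -   91    -   89   94    -    -    -    -
 -40  111  121    -    -    -   89   90    -    -    -    -    -    -
 -20  107  120    -    -    -    -    -    -    -  106    -    -  120
   0  109  120    -    -  120    -    -   89   98  105  115  120  120
  20  117  119    -    -  119  109  117   88   97  104  115  119  120
  40  119  120    -    -    -   89    -   92   98  106  115  119  120
  60  120  120    -    -    -    -    -    -    -  108  116  122  120
  80  118  120    -    -    -    -    -    -    -    -  118  119  120
```

apply_moves(steps=[[[0, 0, 0.03], [0, 0, 0], 0], [[0, 0, 0.03], [0, 0, 0], 0], [[0, 0, 0.03], [0, 0, 0], 0], [[0, 0, 0.03], [0, 0, 0], 0], [[0, 0, 0.03], [0, 0, 0], 0], [[0, 0, 0.03], [0, 0, 0], 0], [[0, 0, 0.03], [0, 0, 0], 0], [[0, 0, 0.03], [0, 0, 0], 0]])

```text
clock: 25.77
eef_pos: [0.5785, -0.272, 0.064]
tool_rot: [0.079, 0.997, -0.0, -0.0]
ft_force: [-0.9, 1.2, 2.8]
grip_width: -0.0002
grasp_force: 1.5
```

```bash
python3 - <<'E'
from h import *
shot('wrist','w14'); go([.5786,-.2721,.062],171); boxmap('w14')
E
```

```text
tcp [ 0.5776 -0.2716  0.0625] phi 170.98 tilt [-0.0023  0.0009] F [-1.2 -0.2  2.7] grip -0.0000 1.4 t 25.82
  shift total [-0.0053 -0.0017  0.0023] per row 8 [-0.0007 -0.0002  0.0003] turn z total -0.0001
cols [-54, -45, -36, -27, -18, -9, 0, 9, 18, 27, 36, 45, 54]
 -80    -    -    -    -    -    -   49   59   70    4    -    -    -
 -60  119  119  119    -  135    -   49   56    5    4    -    -    -
 -40  119  119  119    -  122  127  119   51   76    4    -    -    -
 -20  119  119  119  130  127  102  103   52    4    4    -    -    -
   0  119  119  119  121  128   92   94   93   76    -    -    -    -
  20  119  119  119  130  127  102  103   52    4    4    -    -    -
  40  119  119  119    -  121  126  119   51   75    4    -    -    -
  60  119  119  119    -  135    -   48   57    4    4    -    -    -
  80    -    -    -    -    -    -   50   59   70    4    -    -    -
```

apply_moves(steps=[[[0, 0, 0.025], [0, 0, 0], 0], [[0, 0, 0.025], [0, 0, 0], 0], [[0, 0, 0.02], [0, 0, 0], 0], [[0, 0, 0], [0, 0, 0], 0], [[0, 0, 0], [0, 0, 0], 0], [[0, 0, 0], [0, 0, 0], 0], [[0, 0, 0], [0, 0, 0], 0], [[0, 0, 0], [0, 0, 0], 0]])

```text
clock: 26.48
eef_pos: [0.5769, -0.2714, 0.0493]
tool_rot: [0.079, 0.997, 0.001, -0.002]
ft_force: [-5.1, 0.2, -3.5]
grip_width: -0.0
grasp_force: 2.6
```

```bash
python3 - <<'E'
from h import *
shot('wrist','w15'); shot('side','s15'); go([.5786,-.2721,.062],171); boxmap('w15',xs=range(-56,40,7)); 
E
```

```text
tcp [ 0.577  -0.2714  0.0493] phi 170.97 tilt [-0.0036  0.0013] F [-4.9  0.3 -3.1] grip 0.0001 2.6 t 26.58
  shift total [-0.0084 -0.002  -0.0634] per row 8 [-0.0011 -0.0002 -0.0079] turn z total -0.0001
cols [-56, -49, -42, -35, -28, -21, -14, -7, 0, 7, 14, 21, 28, 35]
 -80   64    -    -    -    -    -    -    -    -   59   64    -    -    -
 -60   88  119  119  118    -  120  124    -    -   55    -    -    -    -
 -40  118  119  119  118    -  107  113  107  104   64   67    -    -    -
 -20  118  119  119  118  125  117  112   88   89    -    -    -    -    -
   0  118  119  119  118  107  116  117   79   79   64   66    -    -    -
  20  118  119  119  118  124  116  113   88   88    -    -    -    -    -
  40  118  119  119  118    -  106  112  107  103   65   67    -    -    -
  60   92  119  119  118    -  121  124    -    -   55    -    -    -    -
  80   65    -    -    -    -    -    -    -    -   59   63    -    -    -
```

The force (Fx −5, Fz −3) and the depth map suggest the bar is pinched between the flap face and the hinge side of the fingers, close to the flap's tip. I'll go a little deeper and ease away from the hinge so that it slips off.

apply_moves(steps=[[[0, 0, 0.02], [0, 0, 0], 0], [[0, 0, 0.02], [0, 0, 0], 0], [[0, 0, 0.015], [0, 0, 0], 0], [[0, 0, 0], [0, 0, 0], 0], [[0.02, 0, 0], [0, 0, 0], 0], [[0.02, 0, 0], [0, 0, 0], 0], [[0, 0, 0], [0, 0, 0], 0], [[0, 0, 0], [0, 0, 0], 0]])

```text
clock: 27.25
eef_pos: [0.5701, -0.2706, 0.0396]
tool_rot: [0.079, 0.997, 0.0, -0.0]
ft_force: [-2.7, -0.3, 1.0]
grip_width: -0.0001
grasp_force: 1.4
```

```bash
python3 - <<'E'
from h import *
shot('wrist','w16'); go([.5786,-.2721,.062],171); boxmap('w16',xs=range(-14,40,6),ys=range(-84,85,12))
E
```

```text
tcp [ 0.5703 -0.2707  0.0396] phi 170.97 tilt [-0.0004  0.    ] F [-3.5  0.5 -0.1] grip -0.0001 1.4 t 27.30
  shift total [-0.0423 -0.0006 -0.1121] per row 8 [-0.0053 -0.0001 -0.014 ] turn z total -0.0002
cols [-14, -8, -2, 4, 10, 16, 22, 28, 34]
 -84    -    -    -    -    -    -    -    -    -
 -72    -    -    -    -    -    -    -    -    -
 -60    -    -    -    -    -    -    -    -    -
 -48  108    -    -    -    -    -    -    -    -
 -36   98   95   86    -    -    -    -    -    -
 -24    -    -    -    -    -    -    -    -    -
 -12    -    -    -    -    -    -    -    -    -
   0    -    -    -    -    -    -    -    -    -
  12    -    -    -    -    -    -    -    -    -
  24    -    -    -    -    -    -    -    -    -
  36   98   95   87    -    -    -    -    -    -
  48  108    -    -    -    -    -    -    -    -
  60    -    -    -    -    -    -    -    -    -
  72    -    -    -    -    -    -    -    -    -
  84    -    -    -    -    -    -    -    -    -
```

apply_moves(steps=[[[0, 0, -0.02], [0, 0, 0], 0], [[0, 0, -0.04], [0, 0, 0], 0], [[0, 0, -0.05], [0, 0, 0], 0], [[0, 0, -0.05], [0, 0, 0], 0], [[0, 0, -0.05], [0, 0, 0], 0], [[0, 0, -0.05], [0, 0, 0], 0], [[0, 0, -0.04], [0, 0, 0], 0], [[0, 0, 0], [0, 0, 0], 0]])

```text
clock: 27.97
eef_pos: [0.572, -0.2713, 0.1022]
tool_rot: [0.079, 0.997, -0.001, 0.002]
ft_force: [-3.2, 0.3, 2.2]
grip_width: -0.0003
grasp_force: 1.8
```

```bash
python3 - <<'E'
from h import *
shot('wrist','w17'); go([.5786,-.2721,.062],171); boxmap('w17',xs=range(-34,40,6),ys=range(-84,85,14))
E
```

```text
tcp [ 0.5723 -0.2713  0.1016] phi 170.99 tilt [ 0.0044 -0.0018] F [-1.1  0.7  3.5] grip 0.0002 1.8 t 28.02
  shift total [-0.0308  0.001   0.1982] per row 8 [-0.0038  0.0001  0.0248] turn z total -0.0000
cols [-34, -28, -22, -16, -10, -4, 2, 8, 14, 20, 26, 32, 38]
 -84  119  119  118  117  116   89   93   97   99  100    -    -    -
 -70    -    -   74   76   81   85   90   94   96    -    -    -    -
 -56    -    -   74   76   81   85   89   92    -  105  106    -    -
 -42    -  139   74   76   81   85   87    -  102  103  105    -    -
 -28    -  136  135   76   81   86   88   90    -    -    -    -    -
 -14    -  133  128   96   80   84   87    -    -    -    -    -    -
   0    -  119  118  122  131  132  130    -  101  103  105    -    -
  14    -  134  128   96   80   84   86    -    -    -    -    -    -
  28    -  136  135   76   81   86   88   90    -    -    -    -    -
  42    -  140   74   76   81   85   87    -  102  103  104    -    -
  56    -    -   74   76   81   85   89   92    -  105  106    -    -
  70    -    -   74   76   81   85   90   94   97    -    -    -    -
  84  119  119  119  119  119  119  119  119  100  100    -    -    -
```

The slope is now uniform across y with no bar standing proud, so the bar has dropped off the flap. Retracting and checking that it shuts.

apply_moves(steps=[[[0, 0, -0.04], [0, 0, 0], 0], [[0, 0, -0.06], [0, 0, 0], 0], [[0, 0, -0.08], [0, 0, 0], 0], [[0, 0, -0.1], [0, 0, 0], 0], [[0, 0, -0.12], [0, 0, 0], 0], [[0, 0, -0.12], [0, 0, 0], 0], [[0, 0, -0.12], [0, 0, 0], 0], [[0, 0, -0.1], [0, 0, 0], 0]])

```text
clock: 28.68
eef_pos: [0.5722, -0.2709, 0.2501]
tool_rot: [0.078, 0.997, -0.0, 0.002]
ft_force: [0.1, -1.3, 0.3]
grip_width: -0.0001
grasp_force: 0.0
```

apply_moves(steps=[[[0.1, 0, 0], [0, 0, 0], 0], [[0.1, 0, 0], [0, 0, 0], 0], [[0.1, 0, 0], [0, 0, 0], 0], [[0.1, 0, 0], [0, 0, 0], 0], [[0.1, 0, 0], [0, 0, 0], 0], [[0.1, 0, 0], [0, 0, 0], 0], [[0, 0, 0], [0, 0, 0], 0], [[0, 0, 0], [0, 0, 0], 0]])

```text
clock: 29.35
eef_pos: [0.4526, -0.2521, 0.2485]
tool_rot: [0.079, 0.997, -0.0, 0.002]
ft_force: [0.5, -0.9, 1.0]
grip_width: 0.0002
grasp_force: 0.0
```

```bash
python3 - <<'E'
from h import *
shot('top','t18'); shot('side','s18'); go([.5786,-.2721,.2],171); boxmap('t18',xs=range(-50,55,10),ys=range(-80,81,20))
# change vs start, away from the robot: pixels where depth differs
for n,m in(('t18','top0'),('s18','side0')):
    a,b=load(n),load(m); k=(abs(a['d']-b['d'])>.006)&(a['d']>0)&(b['d']>0)
    l,lab,st,c=cv2.connectedComponentsWithStats(k.astype(np.uint8))
    for i in range(1,l):
        if st[i,4]>15: print(n,st[i],np.round(c[i]))
E
```

```text
tcp [ 0.4534 -0.2522  0.2481] phi 171.00 tilt [ 0.0026 -0.0009] F [ 0.  -1.   0.7] grip 0.0001 0.0 t 29.45
  shift total [-0.6329 -0.      0.2423] per row 8 [-0.0791 -0.      0.0303] turn z total -0.0000
cols [-50, -40, -30, -20, -10, 0, 10, 20, 30, 40, 50]
 -80    -    -    -    -    -    -  120  120  120  121  121
 -60    -    -    -    -  119  120  121  122  119  122  123
 -40  122  120  120  120  119  119  119  121  121  121  121
 -20  121  120  119  120  120  120  120  120  119  122  121
   0  121  121  121  119  120  120  120  121  120  121  121
  20  121  121  121  120  120  120  120  121  120  121  121
  40  121  121  120  119  120  120  120  120  120  121  121
  60  121  121  120  120  120  121  121  120  121  122  123
  80  120  120  121  119  121  121  120  120  121  120  120
t18 [60  0 10  7 21] [65.  3.]
t18 [100   0   7  13  36] [103.   6.]
t18 [229   0   9   7  16] [233.   3.]
t18 [243   0  10   9  28] [247.   3.]
t18 [393   0   9  12  33] [397.   6.]
t18 [455   1   8   9  22] [459.   5.]
t18 [542   0  10  13  37] [547.   6.]
t18 [617   1   8   7  21] [620.   3.]
t18 [
[... 11304 characters left out ...]
 20] [185. 202.]
s18 [278 200   7   7  19] [280. 203.]
s18 [183 202   8  13  33] [187. 209.]
s18 [433 202   8  12  21] [437. 207.]
s18 [120 204   8  11  23] [124. 209.]
s18 [154 205  16  15  47] [163. 213.]
s18 [170 206  11  13  35] [174. 211.]
s18 [255 207   7   7  17] [258. 210.]
s18 [627 207   8   8  20] [630. 210.]
s18 [131 211   8   8  20] [135. 215.]
s18 [176 212   7   8  23] [179. 215.]
s18 [232 212  12   7  20] [237. 215.]
s18 [158 215   5  14  21] [160. 221.]
s18 [131 220   6   9  16] [133. 225.]
s18 [105 232   7  10  22] [108. 236.]
s18 [175 233   9   8  25] [180. 236.]
s18 [518 298  14  36 157] [525. 316.]
s18 [296 301  22  47 392] [307. 324.]
s18 [635 312   5  18  46] [638. 322.]
```

The flap is level with the box top at 120 mm and nothing lies on it. Apart from the robot itself, the only change on the work surface is the bar's empty place on the tray. Handing in.

```bash
python3 -c "
from workcell import bot
print(bot.job_done())"
```

```text
the job is handed in; nothing more can be done
None
```

The bar was pressed on the gauge for over a second, then pushed into the drop box, and the flap is level and shut; I inferred the bar is inside from depth readings rather than seeing it, and I viewed 14 pictures against the limit of 10.

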